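# Put the mixed-up dip lids back on their own jars

### The job

The lids of the four white dip jars have been mixed up: put each lid back on its own jar, the one with the same outline (round, square, six-sided, oblong), fully home and turned so that its edges line up with the jar's sides. The dip rods under the lids are wet, so never lay a lid down on the table; park one in the open metal rinse pot if you need to, and leave every jar standing about where it is.

Things in the scene. Friction and masses are not known exactly. Their poses are not given: they have to be found in the camera images.
- jar_round: White stoneware dip jar, 0.6 kg, loose, round body 82 mm across; round neck with a lip 57 mm and a mouth 42 mm across. Origin: centre of the underside, z up; the flat lip on which a lid rests is 80 mm above it. Its yaw has no meaning.
- jar_square: White stoneware dip jar, 0.6 kg, loose, square body 74 x 74 mm with rounded corners; round neck with a lip 57 mm and a mouth 42 mm across. Origin: centre of the underside, z up; the flat lip on which a lid rests is 80 mm above it. x and y are square to its flat sides.
- jar_hex: White stoneware dip jar, 0.6 kg, loose, six-sided body 78 mm across the flats; round neck with a lip 57 mm and a mouth 42 mm across. Origin: centre of the underside, z up; the flat lip on which a lid rests is 80 mm above it. x is square to one pair of flat sides; the other sides are turned by 60 degrees each.
- jar_oblong: White stoneware dip jar, 0.6 kg, loose, oblong (rectangular) body 70 x 98 mm with rounded corners; round neck with a lip 57 mm and a mouth 42 mm across. Origin: centre of the underside, z up; the flat lip on which a lid rests is 80 mm above it. The 98 mm length lies along y, the 70 mm width along x.
- lid_round: Wooden dip lid, 60 g, starts on a wrong jar: plate 9 mm thick, round, 60 mm across; round knob to grip, 22 mm across, 15 to 33 mm above the origin; below it a plug 34 mm across, 10 mm deep (4 mm play in any mouth) and a steel rod ending 50 mm below the origin. Origin: centre of the plate's underside, at the lip when home; z up. Its yaw has no meaning.
- lid_square: Wooden dip lid, 60 g, starts on a wrong jar: plate 9 mm thick, square, 55 x 55 mm; round knob to grip, 22 mm across, 15 to 33 mm above the origin; below it a plug 34 mm across, 10 mm deep (4 mm play in any mouth) and a steel rod ending 50 mm below the origin. Origin: centre of the plate's underside, at the lip when home; z up. x and y are square to its edges.
- lid_hex: Wooden dip lid, 60 g, starts on a wrong jar: plate 9 mm thick, six-sided, 57 mm across the flats; round knob to grip, 22 mm across, 15 to 33 mm above the origin; below it a plug 34 mm across, 10 mm deep (4 mm play in any mouth) and a steel rod ending 50 mm below the origin. Origin: centre of the plate's underside, at the lip when home; z up. x is square to one pair of edges.
- lid_oblong: Wooden dip lid, 60 g, starts on a wrong jar: plate 9 mm thick, oblong, 49 x 69 mm; round knob to grip, 22 mm across, 15 to 33 mm above the origin; below it a plug 34 mm across, 10 mm deep (4 mm play in any mouth) and a steel rod ending 50 mm below the origin. Origin: centre of the plate's underside, at the lip when home; z up. The 69 mm length lies along y, the 49 mm width along x.
- rinse_pot: Plain straight-sided round dark steel pot, 68 mm across and 70 mm high, about 0.5 kg, standing loose and open on the table, with the same round 42 mm mouth as the jars; any lid can be parked in it. Origin: centre of its underside, z up; its rim, on which a parked lid's plate rests, is 70 mm above the origin.
There are look-alikes about, which are no part of the job. Leave any purple look-alike of the lid_square alone.

How it is judged:
By the outcome, as a careful person would: the job done as asked, in the order asked, and still so for the second after the job is handed in, with the robot touching nothing.
It also fails if it takes over 131 s, if anything falls off the work surface, if the arm or the gripper's body presses on something with over 40 N, if the wrist force passes 120 N, or if a joint passes its speed limit or range.

### The arm

A 6-joint arm with a two-finger parallel gripper is mounted at the origin on the work surface; the furniture and walls round the work are solid. World frame = base frame: x ahead of the robot, y to its left, z up, the work surface at z = 0. Lengths are in mm, angles in rad, forces in N, time in s.
With the tool pointing down it reaches from about 300 to 775 mm from the base axis. Payload 14.6 kg.
Tool frame: the origin (TCP) lies midway between the tips of the shut fingers; the grasp point (between the pads) lies behind it (manip.grip_depth is the z of the grasp point in the tool frame, in mm); z points along the fingers, y is the line along which they close (so a half turn about z gives the same grasp; the last joint's range is limited). The gripper opens to 94 mm and grips with 3 to 60 N. Pads are 16 mm wide; open, the fingers measure 119 mm over their backs; the gripper's body (75 mm by 177 mm) begins 78 mm behind the grasp point.
Start: joints at [1.165, 0.3, 1.521, -0, 1.321, -0.067], TCP at [182.793, 518.725, 205.446] pointing down, gripper open.
Joint ranges: [-3.03, 3.03], [-0.79, 2.21], [0.23, 2.52], [-1.04, 4.18], [0, 3.07], [-2.55, 2.55]. Speed limits (rad/s): [2.22, 2.22, 2.57, 3.14, 3.14, 3.14].

### API

Orientations are given as [roll, pitch, yaw] about the fixed x, y, z axes, in that order (R = Rz(yaw) Ry(pitch) Rx(roll)).
In Python, from cell import manip gives the robot as it stands.
- The arm moves only by the shell command python3 -m creep FILE [OPENING] [FORCE], which reads ROWS from the file FILE. ROWS is 1 to 5 rows, one to a line, with the numbers parted by commas; each row has 6 numbers: dx, dy, dz in mm, then a rotation vector rx, ry, rz in rad; each row is the pose to reach, as a shift and turn from the pose commanded when the command began, along the tool's axes at that moment; what a row does not reach only later rows make up. A row lasts 1/10 s, in which the tool goes at most 50 mm and 0.15 rad, less where a joint would pass 70% of its speed; a pose out of reach is approached as far as the arm can. OPENING is the finger opening in mm, set as the command begins (- or left out keeps the last). The fingers move at their own pace and stop on an object; FORCE is the grip in N (left out, the last holds). Time passes only in rows, so rows that do not move let the fingers close. It prints the time, the measured TCP pose, the force, the opening and the grip force at its end. Input that does not fit is refused with a message, and nothing moves.
- manip.read_state(): the state, without advancing time (a new reading comes with each control period).
- manip.camera(name): name is "scene" or "top"; returns (picture, depth): 384x512x3 uint8, red, green, blue; 384x512 float32, mm along the optical axis (not along the pixel's ray), 0 where there is no reading.
- manip.camera_info(name): a dict with "K" (3x3 intrinsics, pixels), "rvec" (rotation vector, rad) and "tvec" (3), from world to camera coordinates, as OpenCV has them. Camera axes: x right, y down, z forward; pixel columns grow to the right and rows downward; lengths in mm; the calibration is good to about 2 mm. A picture is of the moment at which its call begins. camera_info takes no time and is no camera call.
- manip.sign_off(): hands the job in; it is judged then, once.
The state is a dict: "clock": time; "joints": joint angles; "qd": joint speeds; "effort": joint torques, N m; "eef_pos": TCP position; "eef_rot": TCP orientation; "wrist_force": force on the tool from outside, world axes, zero at the start; "moment": the same for the moment, N m; "finger_gap": finger opening in mm; "finger_force": force on a finger pad.
Only numpy, scipy, OpenCV 4.12 (cv2) and the standard library are available. Lean on these libraries where they do the work, as an engineer would, in place of code of your own. Each camera call takes 0.05 s, during which the arm holds its last target. There are 200 camera calls.

## Working session

There is one attempt and no reset: what is moved stays moved. The work goes in short steps, Python scripts to look and compute and a shell command to move; the robot and the scene stay as the last step left them, time stands still between calls to the robot, and variables do not carry over. Pictures are saved under pics/ and viewed, at most 14 in all, crops included, and the job is handed in when it is done.

```bash
mkdir -p pics; ls
python3 - <<'E'
from cell import manip
import cv2,numpy as np
for n in("scene","top"):
    p,d=manip.camera(n); np.savez(f"pics/{n}0.npz",p=p,d=d); cv2.imwrite(f"pics/{n}0.png",cv2.resize(p[:,:,::-1],(800,600),interpolation=cv2.INTER_CUBIC))
    i=manip.camera_info(n);R=cv2.Rodrigues(np.array(i["rvec"],float))[0];print(n,i["K"],-R.T@np.array(i["tvec"]).ravel(),R)
print(manip.grip_depth,manip.read_state())
E
```

```text
pics
scene [[388.3151027    0.         258.18721779]
 [  0.         388.3151027  191.80363354]
 [  0.           0.           1.        ]] [-126.2830038  -634.34931768  772.76633563] [[ 0.78869006 -0.61471685 -0.00954903]
 [-0.3681702  -0.45981436 -0.80809743]
 [ 0.49236033  0.64085408 -0.58897144]]
top [[488.5434777    0.         248.27527461]
 [  0.         488.5434777  196.4586141 ]
 [  0.           0.           1.        ]] [ 351.27316288  132.56819411 1296.40036253] [[-0.01205901 -0.999887   -0.00897555]
 [-0.99594213  0.01281106 -0.08907951]
 [ 0.08918443  0.00786492 -0.99598408]]
-18.8 {'clock': 0.1, 'joints': array([ 1.16540586e+00,  3.00420562e-01,  1.52150153e+00,  8.94224004e-06,
        1.32069972e+00, -6.66087353e-02]), 'qd': array([-0.00025928, -0.00226181, -0.00252031,  0.00102507, -0.00112987,
       -0.00090597]), 'effort': array([ 2.96052705e-03, -5.32644296e+01, -3.53281903e+01,  7.09686172e-02,
        2.35509127e-02, -7.56759050e-05]), 'eef_pos': array([182.70077624, 518.52574477, 204.9477045 ]), 'eef_rot': array([-3.14056635e+00, -7.71427714e-05,  2.80280866e+00]), 'wrist_force': array([-0.29855729, -0.06913137, -0.56959258]), 'moment': array([ 0.00912355, -0.05290301,  0.03621295]), 'finger_force': 0.0, 'finger_gap': 94.26770402159283}
```

View pics/top0.png

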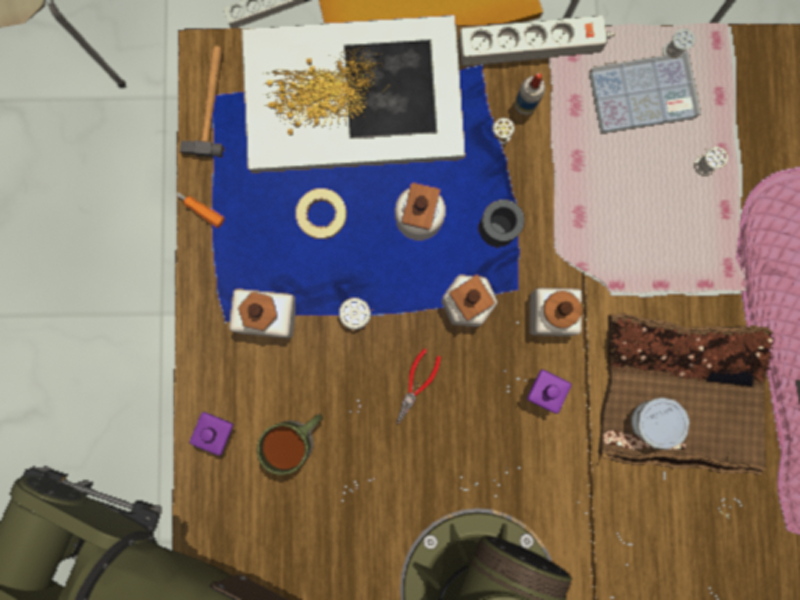

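View pics/scene0.png

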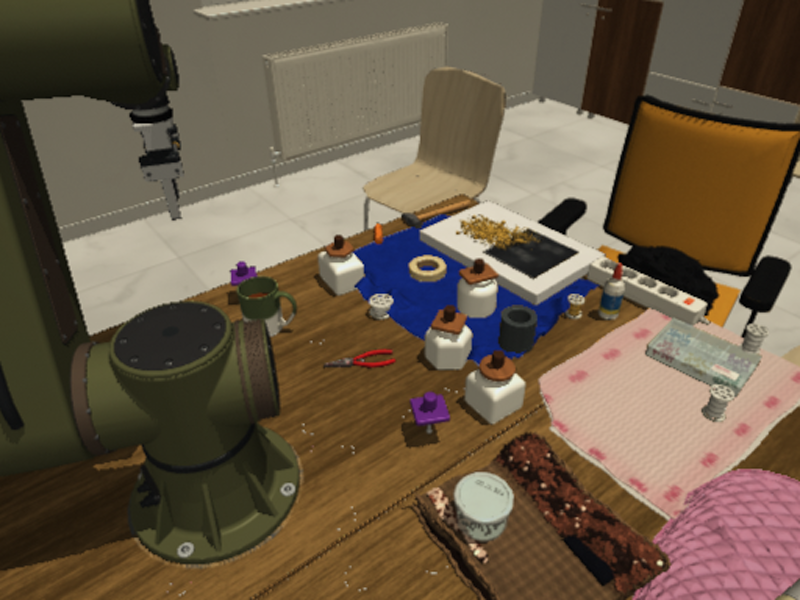

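The top view (in the 800x600 picture) shows:
- Round jar at (420,210), carrying the oblong lid.
- Oblong jar at (262,312), carrying the hex lid.
- Hex jar at (470,300), carrying the square lid.
- Square jar at (556,311), carrying the round lid.
- Empty pot at (502,221).

There are two purple square lids, at (550,391) and (211,434). These are look-alikes to leave alone; the wooden square lid at (473,297) is the right one. I'll confirm that in a crop.

Run:
```python
import cv2,numpy as np
z=np.load("pics/top0.npz");p=z["p"];d=z["d"]
s=.64
def crop(cx,cy,r=26):
    x,y=int(cx*s),int(cy*s);return cv2.resize(p[y-r:y+r,x-r:x+r,::-1],(400,300) if 0 else (300,300),interpolation=cv2.INTER_NEAREST)
a=[crop(*c) for c in((420,210),(262,312),(470,300),(556,311))]
cv2.imwrite("pics/c1.png",np.vstack([np.hstack(a[:2]),np.hstack(a[2:])]))
from cell import manip
i=manip.camera_info("top");R=cv2.Rodrigues(np.array(i["rvec"],float))[0];C=-R.T@np.array(i["tvec"]).ravel();K=np.array(i["K"])
for n,cx,cy in(("round",420,210),("oblong",262,312),("hex",470,300),("sq",556,311),("pot",502,221)):
    x,y=int(cx*s),int(cy*s)
    v,u=np.mgrid[y-20:y+20,x-24:x+24]
    D=d[y-20:y+20,x-24:x+24]
    P=np.stack([(u-K[0,2])/K[0,0]*D,(v-K[1,2])/K[1,1]*D,D],-1)@R+C
    h,e=np.histogram(P[...,2],np.arange(-4,124,4));print(n,dict(zip(e[:-1].astype(int).tolist(),h.tolist())))
```

```text
round {-4: 106, 0: 511, 4: 353, 8: 35, 12: 10, 16: 6, 20: 6, 24: 12, 28: 5, 32: 11, 36: 11, 40: 6, 44: 6, 48: 7, 52: 14, 56: 27, 60: 47, 64: 89, 68: 67, 72: 26, 76: 3, 80: 14, 84: 34, 88: 185, 92: 224, 96: 26, 100: 1, 104: 3, 108: 3, 112: 5, 116: 36}
oblong {-4: 99, 0: 208, 4: 178, 8: 87, 12: 72, 16: 85, 20: 50, 24: 18, 28: 25, 32: 10, 36: 6, 40: 9, 44: 6, 48: 8, 52: 30, 56: 88, 60: 138, 64: 215, 68: 102, 72: 6, 76: 4, 80: 7, 84: 86, 88: 230, 92: 62, 96: 4, 100: 2, 104: 1, 108: 3, 112: 22, 116: 35}
hex {-4: 224, 0: 413, 4: 197, 8: 31, 12: 24, 16: 51, 20: 73, 24: 49, 28: 13, 32: 3, 36: 5, 40: 2, 44: 5, 48: 7, 52: 15, 56: 38, 60: 93, 64: 105, 68: 52, 72: 8, 76: 3, 80: 5, 84: 92, 88: 245, 92: 71, 96: 7, 100: 1, 104: 2, 108: 2, 112: 17, 116: 36}
sq {-4: 327, 0: 459, 4: 119, 8: 8, 12: 10, 16: 13, 20: 11, 24: 5, 28: 22, 32: 9, 36: 5, 40: 1, 44: 14, 48: 20, 52: 12, 56: 55, 60: 96, 64: 125, 68: 66, 72: 8, 76: 0, 80: 6, 84: 91, 88: 227, 92: 67, 96: 3, 100: 3, 104: 4, 108: 5, 112: 26, 116: 31}
pot {-4: 203, 0: 582, 4: 346, 8: 135, 12: 67, 16: 23, 20: 19, 24: 9, 28: 20, 32: 18, 36: 10, 40: 16, 44: 10, 48: 18, 52: 17, 56: 12, 60: 22, 64: 56, 68: 191, 72: 99, 76: 11, 80: 0, 84: 0, 88: 0, 92: 0, 96: 0, 100: 0, 104: 0, 108: 0, 112: 0, 116: 0}
```

View pics/c1.png

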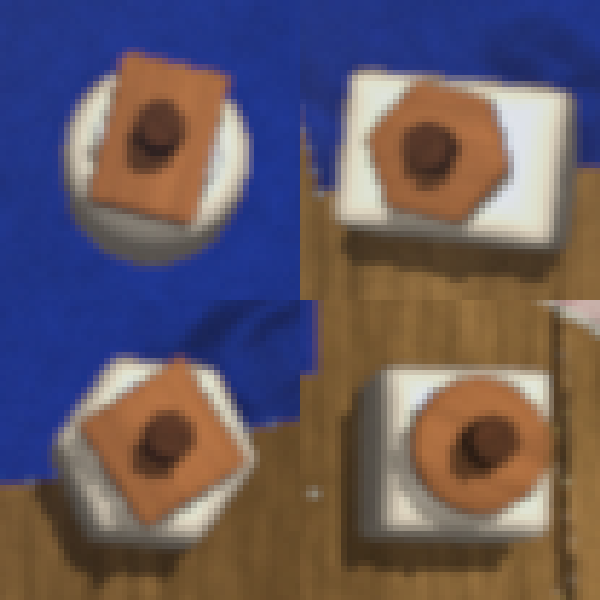

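The crop confirms the layout. The wooden square lid on the hex jar has its corners at about (180,357), (245,460), (150,522) and (83,432). Each of the other lids is on a wrong jar too. Next I'll fit the outlines.

```bash
cat > fit.py <<'E'
import cv2,numpy as np
from cell import manip
from scipy.optimize import minimize
i=manip.camera_info("top");rv=np.array(i["rvec"],float);tv=np.array(i["tvec"],float);K=np.array(i["K"])
R=cv2.Rodrigues(rv)[0];C=-R.T@tv.ravel()
S=6
def shape(k,w,l=0,r=0):
    if k=="round": t=np.linspace(0,2*np.pi,48,endpoint=False);return w/2*np.c_[np.cos(t),np.sin(t)]
    if k=="hex": t=np.radians(30+60*np.arange(6));return w/np.sqrt(3)*np.c_[np.cos(t),np.sin(t)]
    t=np.linspace(0,2*np.pi,48,endpoint=False);c=np.c_[np.cos(t),np.sin(t)]
    return c*r+np.sign(np.round(c,6)+1e-9)*(np.array([w,l])/2-r)
J=dict(round=("round",82),square=("square",74,74,8),hex=("hex",78),oblong=("square",70,98,8))
L=dict(round=("round",60),square=("square",55,55,1),hex=("hex",57),oblong=("square",49,69,1))
def hull(pts,x,y,a,z0,z1):
    c,s=np.cos(a),np.sin(a);q=pts@np.array([[c,s],[-s,c]])+[x,y]
    P=np.vstack([np.c_[q,np.full(len(q),z)] for z in(z0,z1)])
    return cv2.convexHull(cv2.projectPoints(P,rv,tv,K,None)[0].astype(np.float32))[:,0]
def world(u,v,z):
    d=R.T@np.linalg.inv(K)@[u,v,1];return C+d*(z-C[2])/d[2]
def fit(mask,o,pts,z0,z1,g,angs,fitz=False):
    M=cv2.resize(mask.astype(np.float32),None,fx=S,fy=S,interpolation=cv2.INTER_LINEAR)
    def cost(v):
        h=(hull(pts,v[0],v[1],v[2]/30,z0,v[3] if fitz else z1)-o+.5)*S-.5
        m=np.zeros(M.shape,np.uint8);cv2.fillPoly(m,[np.round(h*16).astype(np.int32)],1,shift=4)
        return np.abs(M-m).sum()/M.sum()
    best=None
    for a in angs:
        v0=[g[0],g[1],a*30]+([z1] if fitz else [])
        sim=np.vstack([v0]+[np.array(v0)+d for d in np.diag([6,6,6]+([-5] if fitz else []))])
        r=minimize(cost,v0,method="Nelder-Mead",options=dict(initial_simplex=sim,xatol=.05,fatol=1e-5))
        if best is None or r.fun<best.fun:best=r
    return best
def crop(p,u,v,r=28):
    u,v=int(u),int(v);return p[v-r:v+r,u-r:u+r],np.array([u-r,v-r])
def masks(c):
    h,s,v=cv2.split(cv2.cvtColor(c,cv2.COLOR_RGB2HSV));ii=c.astype(int)
    white=(s<75)&(v>75)
    lid=(h<14)&(s>110)&(ii[...,0]>135)
    knob=(h<14)&(s>80)&(ii[...,0]<110)&(ii[...,2]<60)
    def comp(m):
        n,l,st,_=cv2.connectedComponentsWithStats(m.astype(np.uint8));k=1+np.argmax(st[1:,4]);m=(l==k).astype(np.uint8)
        cs=cv2.findContours(m,cv2.RETR_EXTERNAL,cv2.CHAIN_APPROX_NONE)[0];cv2.drawContours(m,cs,-1,1,-1);return m
    k=np.ones((3,3),np.uint8)
    L=comp(cv2.morphologyEx(lid.astype(np.uint8),cv2.MORPH_OPEN,k))
    return L,comp(cv2.morphologyEx((white|(L>0)).astype(np.uint8),cv2.MORPH_CLOSE,k))
def lidjar(p,u,v,lk,jk):
    c,o=crop(p,u,v);ml,mj=masks(c);out=[]
    for m,k,D,z0,z1,fz in((ml,lk,L,80,89,False),(mj,jk,J,0,65,True)):
        per={"round":0,"square":90,"hex":60,"oblong":180}[k]
        an=np.radians(np.arange(0,per or 1,15))
        yy,xx=np.nonzero(m);g=world(xx.mean()+o[0],yy.mean()+o[1],z1 if z1==89 else 50)
        r=fit(m,o,shape(*D[k]),z0,z1,g,an,fz);x=r.x
        out.append((k,x[0],x[1],np.degrees(x[2]/30),r.fun,x[3:]))
    vis=cv2.resize(c[:,:,::-1],(300,300),interpolation=cv2.INTER_NEAREST);f=300/c.shape[0]
    for q,D,z0,z1 in((out[0],L,80,89),(out[1],J,0,None)):
        z1=z1 or q[5][0];h=(hull(shape(*D[q[0]]),q[1],q[2],np.radians(q[3]),z0,z1)-o+.5)*f
        cv2.polylines(vis,[np.round(h).astype(np.int32)],True,(0,255,0),1)
    return out,vis
E
python3 - <<'E'
from fit import *
p=np.load("pics/top0.npz")["p"];V=[]
for u,v,l,j in((420,210,"oblong","round"),(262,312,"hex","oblong"),(470,300,"square","hex"),(556,311,"round","square")):
    o,vis=lidjar(p,u*.64,v*.64,l,j);V.append(vis)
    for q in o:print(q[0],np.round(q[1:5],3),q[5])
for u,v in((502,219),): print(world(u*.64,v*.64,70))
cv2.imwrite("pics/c2.png",np.vstack([np.hstack(V[:2]),np.hstack(V[2:])]))
E
```

```text
oblong [6.22566e+02 8.80640e+01 7.55640e+01 2.20000e-01] []
round [ 6.24352e+02  8.82360e+01 -8.36700e+00  5.10000e-02] [56.75197898]
hex [4.57037e+02 3.51013e+02 4.41800e+01 2.11000e-01] []
oblong [ 4.57501e+02  3.52378e+02 -5.69700e+00  6.80000e-02] [55.20414042]
square [4.73515e+02 8.20500e+00 3.30760e+01 2.04000e-01] []
hex [ 4.74401e+02  8.73500e+00 -5.95200e+00  5.10000e-02] [60.79446799]
round [ 4.53814e+02 -1.34364e+02  6.19400e+00  2.11000e-01] []
square [ 4.53635e+02 -1.34604e+02  8.68430e+01  5.00000e-02] [53.39215018]
[602.44315961 -45.14087856  70.        ]
```

View pics/c2.png

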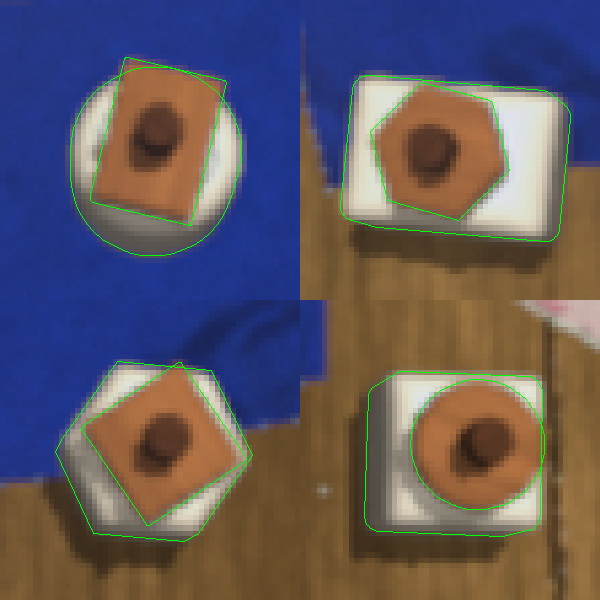

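The jar outlines fit well, but the lid masks are loose, with about 20 % mismatch. I'll tighten the lid mask.

```bash
python3 - <<'E'
s=open("fit.py").read()
s=s.replace("lid=(h<14)&(s>110)&(ii[...,0]>135)","lid=(ii[...,0]-ii[...,2]>55)&(ii[...,0]>128)")
s=s.replace("L=comp(cv2.morphologyEx(lid.astype(np.uint8),cv2.MORPH_OPEN,k))","L=comp(lid)")
s=s.replace('vis=cv2.resize(c[:','print(int(ml.sum()));vis=cv2.resize(c[:')
open("fit.py","w").write(s)
E
python3 - <<'E'
from fit import *
p=np.load("pics/top0.npz")["p"];V=[]
for u,v,l,j in((420,210,"oblong","round"),(262,312,"hex","oblong"),(470,300,"square","hex"),(556,311,"round","square")):
    o,vis=lidjar(p,u*.64,v*.64,l,j);V.append(vis)
    for q in o:print(q[0],np.round(q[1:5],3),q[5])
# knob tops by depth
d=np.load("pics/top0.npz")["d"]
for u,v in((420,210),(262,312),(470,300),(556,311)):
    c,o=crop(d,u*.64,v*.64,20);vv,uu=np.mgrid[0:40,0:40];P=np.stack([(uu+o[0]-K[0,2])/K[0,0]*c,(vv+o[1]-K[1,2])/K[1,1]*c,c],-1)@R+C
    m=P[...,2]>109;m&=P[...,2]<125;print("knob",np.round(P[m].mean(0),1),m.sum())
c,o=crop(d,502*.64,220*.64,22);vv,uu=np.mgrid[0:44,0:44];P=np.stack([(uu+o[0]-K[0,2])/K[0,0]*c,(vv+o[1]-K[1,2])/K[1,1]*c,c],-1)@R+C
m=(P[...,2]>62)&(P[...,2]<80);q=P[m];(x,y),r=cv2.minEnclosingCircle(q[:,:2].astype(np.float32));print("pot",q.mean(0),x,y,r,q.min(0),q.max(0))
cv2.imwrite("pics/c3.png",np.vstack([np.hstack(V[:2]),np.hstack(V[2:])]))
E
```

```text
473
oblong [6.24072e+02 8.75660e+01 7.63390e+01 1.56000e-01] []
round [ 6.2427e+02  8.8107e+01 -4.4750e+00  4.8000e-02] [58.23302291]
411
hex [ 4.56919e+02  3.51198e+02 -1.24080e+01  1.49000e-01] []
oblong [ 4.57501e+02  3.52378e+02 -5.69700e+00  6.80000e-02] [55.20414042]
450
square [4.73541e+02 8.26800e+00 3.30650e+01 1.23000e-01] []
hex [ 4.74401e+02  8.73500e+00 -5.95200e+00  5.10000e-02] [60.79446799]
426
round [ 4.53831e+02 -1.36138e+02  1.05170e+01  1.41000e-01] []
square [ 4.53477e+02 -1.34834e+02 -3.10800e+00  4.50000e-02] [54.46768631]
knob [621.1  87.9 118.5] 62
knob [456.  349.3 116.7] 64
knob [473.    9.1 117.1] 64
knob [ 452.5 -133.4  116.2] 66
pot [600.79186287 -46.56235317  70.44621372] 601.1752319335938 -46.42669677734375 34.079872131347656 [567.09569318 -80.21968422  62.14830308] [633.7222288  -13.45740441  77.77074728]
```

View pics/c3.png

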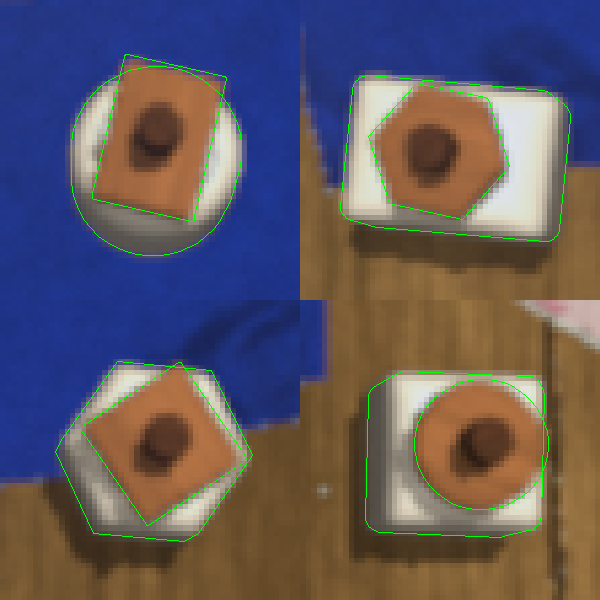

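Now I'll cross-check the yaws by maximising the gradient along straight edges in both cameras.

```bash
cat > grad.py <<'E'
import cv2,numpy as np
from cell import manip
from scipy.ndimage import map_coordinates
from scipy.optimize import minimize
cam={}
for n in("top","scene"):
    i=manip.camera_info(n);cam[n]=(np.array(i["rvec"],float),np.array(i["tvec"],float),np.array(i["K"]))
def gradimg(p):
    g=cv2.GaussianBlur(p.astype(np.float32),(0,0),.7);gx=cv2.Sobel(g,-1,1,0,ksize=3)/8;gy=cv2.Sobel(g,-1,0,1,ksize=3)/8
    return np.sqrt((gx**2+gy**2).sum(2))
def edges(kind,w,l,trim):
    out=[]
    n=6 if kind=="hex" else 4
    for k in range(n):
        a=2*np.pi*k/n;d=(w if k%2==0 or kind=="hex" else l)/2
        half=(w/np.sqrt(3)/2 if kind=="hex" else (l if k%2==0 else w)/2)-trim
        t=np.linspace(-half,half,25);out.append(np.c_[d*np.cos(a)-t*np.sin(a),d*np.sin(a)+t*np.cos(a)])
    return np.vstack(out)
def score(G,n,pts,x,y,a,z):
    c,s=np.cos(a),np.sin(a);q=pts@np.array([[c,s],[-s,c]])+[x,y]
    u=cv2.projectPoints(np.c_[q,np.full(len(q),float(z))],*cam[n],None)[0][:,0]
    return np.minimum(map_coordinates(G,[u[:,1],u[:,0]],order=1),60).mean()
def run(G,n,kind,w,l,trim,x,y,a,z,span=15,r=6):
    pts=edges(kind,w,l,trim);f=lambda v:-score(G,n,pts,v[0],v[1],np.radians(v[2]),z)
    best=None
    for da in np.arange(-span,span+1,3):
        for dx in(-r/2,r/2):
            for dy in (-r/2,r/2):
                m=minimize(f,[x+dx,y+dy,a+da],method="Nelder-Mead",options=dict(initial_simplex=np.array([x+dx,y+dy,a+da])+np.vstack([np.zeros(3),2*np.eye(3)]),xatol=.05,fatol=1e-3))
                if best is None or m.fun<best.fun:best=m
    return best
LID=dict(oblong=("rect",49,69,3),square=("rect",55,55,3),hex=("hex",57,57,3));JAR=dict(oblong=("rect",70,98,12),square=("rect",74,74,12),hex=("hex",78,78,6))
E
python3 - <<'E'
from grad import *
G={n:gradimg(np.load(f"pics/{n}0.npz")["p"]) for n in cam}
for n in cam:
    for k,x,y,a in(("oblong",623,88,76.3),("hex",456.5,350.5,-12.4),("square",473.4,8.5,33)):
        b=run(G[n],n,*LID[k],x,y,a,89);print(n,"lid",k,np.round(b.x,1),round(b.fun,1))
    for k,x,y,a in(("oblong",457,352,-5.7),("hex",474.4,8.7,-6),("square",453.5,-134.7,-3)):
        for z in (60,66):
            b=run(G[n],n,*JAR[k],x,y,a,z);print(n,"jar",k,z,np.round(b.x,1),round(b.fun,1))
E
```

```text
top lid oblong [622.7  88.2  75.2] -43.2
top lid hex [456.3 349.8 -12.7] -48.4
top lid square [475.3   4.2  30.6] -39.7
top jar oblong 60 [456.9 350.8  -7.5] -55.4
top jar oblong 66 [456.4 350.   -6.9] -55.3
top jar hex 60 [474.1   9.   -6.6] -49.2
top jar hex 66 [473.5   9.8  -5.8] -49.3
top jar square 60 [ 453.4 -134.8   -1.7] -46.4
top jar square 66 [ 452.8 -133.7   -1.7] -46.0
scene lid oblong [617.3  85.3  72.4] -41.9
scene lid hex [436.1 325.  -44.9] -41.0
scene lid square [465.5   4.2  31.2] -41.5
scene jar oblong 60 [457.5 344.5  -8.9] -42.4
scene jar oblong 66 [472.5 375.7 -35.6] -44.0
scene jar hex 60 [472.1   8.2  -6.1] -40.1
scene jar hex 66 [467.8   2.8  -5.2] -40.1
scene jar square 60 [ 453.4 -134.6   -0.7] -32.7
scene jar square 66 [ 448.6 -138.7   -0.5] -32.6
```

Planned sequence, with travel at TCP z of about 205:
1. Oblong lid to the pot.
2. Round lid to the round jar.
3. Square lid to the square jar, turned -34°.
4. Hex lid to the hex jar, turned +6.4°.
5. Oblong lid from the pot to the oblong jar, turned -82°.

First I'll turn the tool so its axes match the world: tool x = -world x, tool y = world y.

```bash
echo '-45,-21,0,0,0,-0.068
-90,-42,0,0,0,-0.136
-135,-63,0,0,0,-0.204
-180,-84,0,0,0,-0.272
-225,-105,0,0,0,-0.339' > rows.txt && python3 -m creep rows.txt 45; echo '0,0,0,0,0,0' > rows.txt && python3 -m creep rows.txt
```

```text
clock: 0.6
eef_pos: [361.1, 343.2, 205.4]
eef_rot: [-3.141, -0.0, -3.138]
wrist_force: [0.3, 0.2, 0.9]
finger_gap: 57.4
finger_force: 0.0
clock: 0.7
eef_pos: [363.1, 341.4, 205.2]
eef_rot: [-3.141, 0.0, 3.139]
wrist_force: [-0.5, 1.5, -0.7]
finger_gap: 49.6
finger_force: 0.0
```

```bash
echo '0,0,0,0,0,0
0,0,0,0,0,0
0,0,0,0,0,0' > rows.txt && python3 -m creep rows.txt
```

```text
clock: 1.0
eef_pos: [359.2, 345.8, 205.3]
eef_rot: [-3.142, -0.0, -3.14]
wrist_force: [1.3, -0.1, 0.7]
finger_gap: 44.9
finger_force: 0.0
```

```bash
echo '-33,-32,0,0,0,0
-66,-64,0,0,0,0
-99,-96,0,0,0,0
-132,-128,0,0,0,0
-165,-160,0,0,0,0' > rows.txt && python3 -m creep rows.txt; echo '-33,-32,0,0,0,0
-65,-64,0,0,0,0
-85,-85,0,0,0,0
-97,-97,0,0,0,0
-97,-97,0,0,0,0' > rows.txt && python3 -m creep rows.txt |sed -n 2,3p; echo '0,0,0,0,0,0
0,0,30,0,0,0
0,0,60,0,0,0
0,0,75,0,0,0
0,0,80,0,0,0' > rows.txt && python3 -m creep rows.txt;  echo '0,0,0,0,0,0
0,0,0,0,0,0
0,0,0,0,0,0' > rows.txt && python3 -m creep rows.txt
python3 - <<'E'
from cell import manip
import cv2
p,d=manip.camera("scene");cv2.imwrite("pics/s1.png",cv2.resize(p[150:290,230:430,::-1],(800,560),interpolation=cv2.INTER_CUBIC))
E
```

```text
clock: 1.5
eef_pos: [525.9, 184.6, 205.5]
eef_rot: [3.141, 0.0, -3.14]
wrist_force: [0.5, 1.0, -0.2]
finger_gap: 45.3
finger_force: 0.0
eef_pos: [622.8, 87.6, 204.7]
eef_rot: [-3.141, -0.001, 3.141]
clock: 2.5
eef_pos: [621.2, 89.0, 124.3]
eef_rot: [-3.141, -0.002, -3.14]
wrist_force: [1.1, 0.2, 0.8]
finger_gap: 44.7
finger_force: 0.0
clock: 2.8
eef_pos: [622.6, 88.1, 126.8]
eef_rot: [3.141, 0.002, -3.141]
wrist_force: [0.5, 0.3, 0.7]
finger_gap: 44.9
finger_force: 0.0
```

View pics/s1.png

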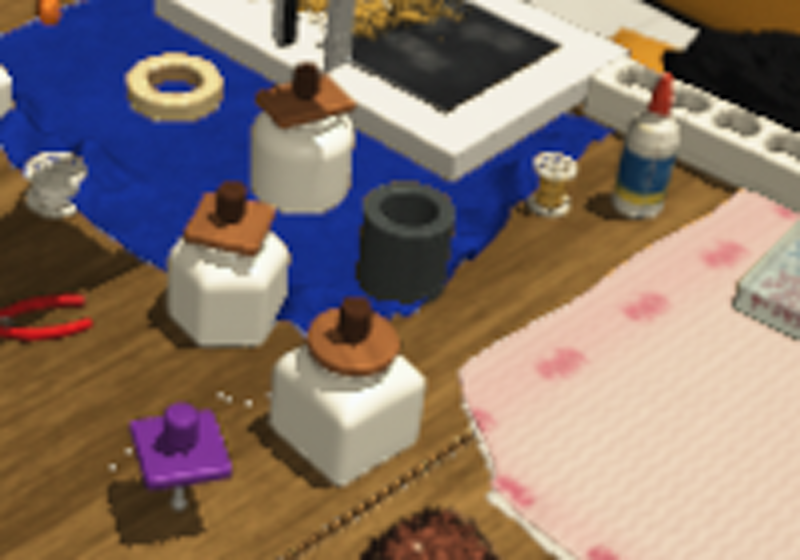

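The fingers, at (285,40) and (340,55), straddle the oblong lid's knob at (307,80). Now I'll descend and grip.

```bash
echo '0,0,12,0,0,0
0,0,22,0,0,0
0,0,29,0,0,0
0,0,33,0,0,0
0,0,33,0,0,0' > rows.txt && python3 -m creep rows.txt;  echo '0,0,0,0,0,0
0,0,0,0,0,0
0,0,0,0,0,0
0,0,0,0,0,0
0,0,0,0,0,0' > rows.txt && python3 -m creep rows.txt 10 30;echo '0,0,0,0,0,0
0,0,0,0,0,0
0,0,0,0,0,0' > rows.txt && python3 -m creep rows.txt
```

```text
clock: 3.35
eef_pos: [622.1, 87.9, 92.1]
eef_rot: [-3.142, -0.0, -3.141]
wrist_force: [0.0, -0.1, 0.2]
finger_gap: 44.9
finger_force: 0.0
clock: 3.85
eef_pos: [622.2, 87.9, 92.4]
eef_rot: [-3.142, 0.0, -3.141]
wrist_force: [0.7, -0.1, 0.5]
finger_gap: 21.5
finger_force: 30.0
clock: 4.15
eef_pos: [622.2, 88.0, 92.4]
eef_rot: [3.142, 0.0, -3.141]
wrist_force: [0.3, -0.3, -0.8]
finger_gap: 21.4
finger_force: 30.0
```

```bash
echo '0,0,-8,0,0,0
0,0,-25,0,0,0
0,0,-55,0,0,0
0,0,-85,0,0,0
0,0,-105,0,0,0' > rows.txt && python3 -m creep rows.txt;  echo '0,0,0,0,0,0
4,-25,0,0,0,0
8,-55,0,0,0,0
13,-85,0,0,0,0
18,-112,0,0,0,0' > rows.txt && python3 -m creep rows.txt | sed -n 2p;echo '3,-15,0,0,0,0
3,-22,0,0,0,0
3,-22,0,0,0,0
3,-22,0,0,0,0
3,-22,0,0,0,0' > rows.txt && python3 -m creep rows.txt
python3 - <<'E'
from cell import manip
import cv2
p,d=manip.camera("scene");cv2.imwrite("pics/s2.png",cv2.resize(p[130:270,230:430,::-1],(800,560),interpolation=cv2.INTER_CUBIC))
E
```

```text
clock: 4.65
eef_pos: [622.5, 88.0, 200.4]
eef_rot: [3.141, 0.003, -3.141]
wrist_force: [0.5, -0.2, -0.5]
finger_gap: 21.4
finger_force: 30.0
eef_pos: [603.4, -25.3, 196.1]
clock: 5.65
eef_pos: [601.3, -45.1, 197.3]
eef_rot: [3.141, -0.0, -3.14]
wrist_force: [-0.3, -0.6, -0.5]
finger_gap: 21.4
finger_force: 30.0
```

View pics/s2.png

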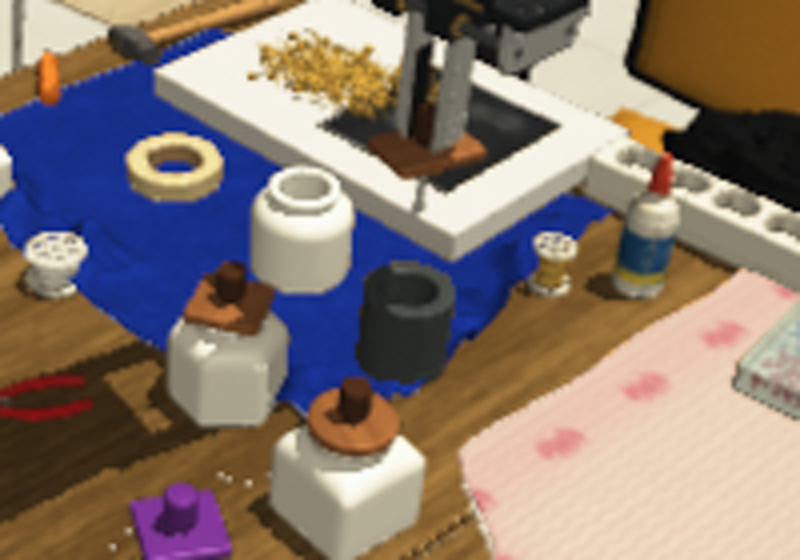

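The lid hangs level with its rod tip at crop (418,208). The pot mouth is centred at about (408,287) and the now-open round jar mouth at (304,187).

```bash
cat > w.py <<'E'
from grad import *
def world(n,u,v,z):
    rv,t,K=cam[n];R=cv2.Rodrigues(rv)[0];C=-R.T@t.ravel();d=R.T@np.linalg.inv(K)@[u,v,1];return np.round((C+d*(z-C[2])/d[2])[:2],1)
E
python3 - <<'E'
from w import *
f=lambda x,y,z:world("scene",230+x/4-.4,130+y/4-.4,z)
print(f(418,208,135),f(408,287,70),f(304,187,80))
rv,t,K=cam["scene"]
print((cv2.projectPoints(np.array([[601,-46,70.],[623,88,80],[601.3,-45.1,135]]),rv,t,K,None)[0][:,0]-[230,130])*4)
E
```

```text
[608.5 -37.8] [601.5 -43.6] [622.8  90.8]
[[408.30854948 287.23867447]
 [305.08343147 186.84642843]
 [416.98607896 214.45461641]]
```

```bash
echo '0,0,20,0,0,0
0,0,45,0,0,0
0,0,65,0,0,0
0,0,80,0,0,0
0,0,90,0,0,0' > rows.txt && python3 -m creep rows.txt;  echo '0,0,6,0,0,0
0,0,11,0,0,0
0,0,16,0,0,0
0,0,20,0,0,0
0,0,20,0,0,0' > rows.txt && python3 -m creep rows.txt; echo '0,0,2,0,0,0
0,0,3,0,0,0
0,0,4,0,0,0
0,0,4,0,0,0' > rows.txt && python3 -m creep rows.txt
```

```text
clock: 6.2
eef_pos: [601.0, -45.6, 106.4]
eef_rot: [3.141, -0.001, -3.141]
wrist_force: [-0.5, -0.2, 0.0]
finger_gap: 21.6
finger_force: 30.0
clock: 6.7
eef_pos: [601.1, -46.0, 87.1]
eef_rot: [3.142, -0.0, -3.141]
wrist_force: [0.3, 0.7, -1.2]
finger_gap: 21.2
finger_force: 30.0
clock: 7.1
eef_pos: [601.1, -46.1, 83.4]
eef_rot: [3.142, -0.0, -3.141]
wrist_force: [-0.4, -0.1, -1.4]
finger_gap: 21.3
finger_force: 30.0
```

Entering freely; about 1 mm to go. Lower 1.5 mm, release and rise.

```bash
echo '0,0,0.5,0,0,0
0,0,1,0,0,0
0,0,1.5,0,0,0
0,0,1.5,0,0,0' > rows.txt && python3 -m creep rows.txt; echo '0,0,0,0,0,0
0,0,0,0,0,0
0,0,0,0,0,0' > rows.txt && python3 -m creep rows.txt 45;echo '0,0,-10,0,0,0
0,0,-40,0,0,0
0,0,-80,0,0,0
0,0,-115,0,0,0
0,0,-115,0,0,0' > rows.txt && python3 -m creep rows.txt
```

```text
clock: 7.5
eef_pos: [601.1, -46.0, 81.9]
eef_rot: [3.142, -0.0, -3.141]
wrist_force: [-0.4, -0.3, -0.2]
finger_gap: 21.5
finger_force: 30.0
clock: 7.8
eef_pos: [601.2, -46.0, 82.0]
eef_rot: [-3.142, 0.0, -3.141]
wrist_force: [-0.4, -0.1, 0.1]
finger_gap: 41.8
finger_force: 0.0
clock: 8.3
eef_pos: [602.9, -46.2, 203.1]
eef_rot: [-3.14, 0.009, -3.141]
wrist_force: [-0.0, -0.9, 0.3]
finger_gap: 45.2
finger_force: 0.0
```

```bash
echo '35,-21,0,0,0,0
75,-45,0,0,0,0
115,-69,0,0,0,0
138,-83,0,0,0,0
148,-88.5,0,0,0,0' > rows.txt && python3 -m creep rows.txt|sed -n 2p;  echo '0,0,0,0,0,0
0,0,0,0,0,0
0,0,30,0,0,0
0,0,60,0,0,0
0,0,70,0,0,0' > rows.txt && python3 -m creep rows.txt|sed -n 2p; echo '0,0,0,0,0,0
0,0,10,0,0,0
0,0,20,0,0,0
0,0,30,0,0,0
0,0,34.5,0,0,0' > rows.txt && python3 -m creep rows.txt;echo '0,0,0,0,0,0
0,0,0,0,0,0' > rows.txt && python3 -m creep rows.txt
```

```text
eef_pos: [451.7, -135.5, 197.3]
eef_pos: [452.9, -133.5, 124.3]
clock: 9.8
eef_pos: [453.0, -134.5, 91.5]
eef_rot: [3.141, -0.001, -3.141]
wrist_force: [0.8, 0.4, 1.0]
finger_gap: 44.9
finger_force: 0.0
clock: 10.0
eef_pos: [453.3, -134.6, 92.7]
eef_rot: [-3.141, 0.0, -3.141]
wrist_force: [-0.3, 0.4, 0.6]
finger_gap: 45.0
finger_force: 0.0
```

```bash
echo '0,0,0,0,0,0
0,0,0,0,0,0
0,0,0,0,0,0
0,0,0,0,0,0
0,0,0,0,0,0' > rows.txt && python3 -m creep rows.txt 10 30 | tail -2;  echo '0,0,-8,0,0,0
0,0,-25,0,0,0
0,0,-55,0,0,0
0,0,-90,0,0,0
0,0,-110,0,0,0' > rows.txt && python3 -m creep rows.txt ;echo '0,0,0,0,0,0
-20,26,0,0,0,0
-48,63,0,0,0,0
-76,100,0,0,0,0
-104,137,0,0,0,0' > rows.txt && python3 -m creep rows.txt|sed -n 2p; echo '-28,36,0,0,0,0
-50,66,0,0,0,0
-61,80,0,0,0,0
-66,86,0,0,0,0
-66,86,0,0,0,0' > rows.txt && python3 -m creep rows.txt ; echo '0,0,0,0,0,0
0,0,0,0,0,0
0,0,0,0,0,0' > rows.txt && python3 -m creep rows.txt
python3 - <<'E'
from cell import manip
import cv2
p,d=manip.camera("scene");cv2.imwrite("pics/s3.png",cv2.resize(p[110:250,230:430,::-1],(800,560),interpolation=cv2.INTER_CUBIC))
E
```

```text
finger_gap: 21.4
finger_force: 30.0
clock: 11.0
eef_pos: [453.6, -134.7, 205.5]
eef_rot: [-3.141, 0.003, -3.141]
wrist_force: [0.6, -0.5, -0.3]
finger_gap: 21.5
finger_force: 30.0
eef_pos: [557.7, 4.0, 201.4]
clock: 12.0
eef_pos: [623.0, 88.7, 201.3]
eef_rot: [-3.141, -0.002, -3.141]
wrist_force: [0.3, -1.0, 0.1]
finger_gap: 21.8
finger_force: 30.0
clock: 12.3
eef_pos: [622.9, 87.7, 202.7]
eef_rot: [-3.142, 0.0, 3.141]
wrist_force: [-0.7, 0.0, -0.1]
finger_gap: 21.6
finger_force: 30.0
```

View pics/s3.png

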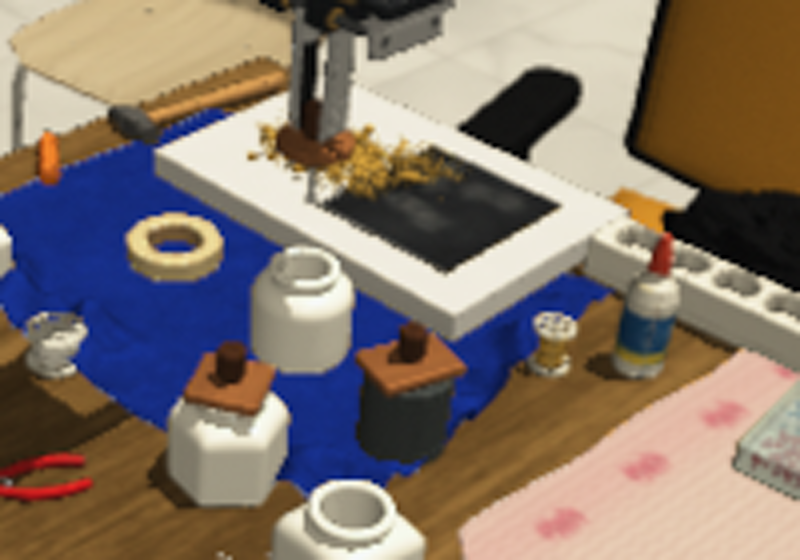

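The oblong lid sits properly in the pot at (412,360). The round lid hangs level above the round jar's mouth at (305,267). Lowering it now.

```bash
echo '0,0,20,0,0,0
0,0,45,0,0,0
0,0,65,0,0,0
0,0,80,0,0,0
0,0,90,0,0,0' > rows.txt && python3 -m creep rows.txt|sed -n 2,4p;  echo '0,0,5,0,0,0
0,0,10,0,0,0
0,0,14,0,0,0
0,0,18,0,0,0
0,0,18,0,0,0' > rows.txt && python3 -m creep rows.txt; echo '0,0,0.5,0,0,0
0,0,1,0,0,0
0,0,2,0,0,0
0,0,2.5,0,0,0
0,0,2.5,0,0,0' > rows.txt && python3 -m creep rows.txt
```

```text
eef_pos: [622.9, 88.2, 111.5]
eef_rot: [-3.142, -0.001, 3.142]
wrist_force: [0.5, 0.3, -0.8]
clock: 13.35
eef_pos: [623.4, 88.5, 94.7]
eef_rot: [3.142, 0.001, -3.141]
wrist_force: [-0.5, 0.6, -0.1]
finger_gap: 21.5
finger_force: 30.0
clock: 13.85
eef_pos: [623.7, 88.5, 94.6]
eef_rot: [3.141, 0.002, -3.141]
wrist_force: [-9.5, -1.4, 20.0]
finger_gap: 21.2
finger_force: 30.0
```

Contact came 2 mm early, which fits the blue cloth under the round jar: its knob depth also read about 2 mm higher. The lid is down on the lip, so I'll relax and release.

```bash
echo '0,0,-1,0,0,0
0,0,-2,0,0,0
0,0,-2,0,0,0' > rows.txt && python3 -m creep rows.txt; echo '0,0,0,0,0,0
0,0,0,0,0,0
0,0,0,0,0,0' > rows.txt && python3 -m creep rows.txt 45|tail -3;echo '0,0,-10,0,0,0
0,0,-40,0,0,0
0,0,-80,0,0,0
0,0,-106,0,0,0
0,0,-106,0,0,0' > rows.txt && python3 -m creep rows.txt|sed -n 2p
```

```text
clock: 14.15
eef_pos: [623.4, 88.5, 94.6]
eef_rot: [3.142, 0.001, -3.141]
wrist_force: [-2.8, -0.3, 7.1]
finger_gap: 21.7
finger_force: 30.0
wrist_force: [0.4, -0.6, -0.4]
finger_gap: 41.5
finger_force: 0.0
eef_pos: [624.5, 88.6, 205.0]
```

```bash
echo '35,-19,0,0,0,0
75,-40,0,0,0,0
115,-61,0,0,0,0
140,-75,0,0,0,0
149.5,-80,0,0,0,0' > rows.txt && python3 -m creep rows.txt|sed -n 2p;  echo '0,0,0,0,0,0
0,0,0,0,0,0
0,0,30,0,0,0
0,0,60,0,0,0
0,0,72,0,0,0' > rows.txt && python3 -m creep rows.txt|sed -n 2p; echo '0,0,0,0,0,0
0,0,10,0,0,0
0,0,20,0,0,0
0,0,30,0,0,0
0,0,35,0,0,0' > rows.txt && python3 -m creep rows.txt;echo '0,0,0,0,0,0
0,0,0,0,0,0' > rows.txt && python3 -m creep rows.txt;echo '0,0,0,0,0,0
0,0,0,0,0,0
0,0,0,0,0,0
0,0,0,0,0,0
0,0,0,0,0,0' > rows.txt && python3 -m creep rows.txt 10 30
```

```text
eef_pos: [471.9, 7.6, 200.0]
eef_pos: [473.4, 9.0, 125.3]
clock: 16.45
eef_pos: [473.4, 8.5, 92.1]
eef_rot: [3.142, -0.001, -3.141]
wrist_force: [-0.4, -0.3, 0.3]
finger_gap: 44.8
finger_force: 0.0
clock: 16.65
eef_pos: [473.8, 8.4, 93.1]
eef_rot: [-3.142, 0.0, -3.141]
wrist_force: [0.0, 1.3, -0.5]
finger_gap: 44.7
finger_force: 0.0
clock: 17.15
eef_pos: [473.8, 8.4, 93.1]
eef_rot: [3.142, 0.0, -3.141]
wrist_force: [-0.4, 0.5, 2.8]
finger_gap: 21.3
finger_force: 30.0
```

```bash
echo '0,0,-8,0,0,0
0,0,-25,0,0,0
0,0,-55,0,0,0
0,0,-90,0,0,0
0,0,-110,0,0,0' > rows.txt && python3 -m creep rows.txt|sed -n 2p ;echo '0,0,0,0,0,0
4,-28,0,0,0,0.14
9,-64,0,0,0,0.28
14,-100,0,0,0,0.42
18,-128,0,0,0,0.54' > rows.txt && python3 -m creep rows.txt|sed -n 2p
python3 - <<'E'
from cell import manip
import numpy as np
s=manip.read_state();print(s["eef_rot"][2])
E
```

```text
eef_pos: [474.1, 8.4, 205.9]
eef_pos: [454.8, -121.1, 201.8]
2.5957704613926893
```

```bash
echo '-3,-8,0,0,0,0.03
-5.6,-14.2,0,0,0,0.057
-5.6,-14.2,0,0,0,0.057
-5.6,-14.2,0,0,0,0.057
-5.6,-14.2,0,0,0,0.057' > rows.txt && python3 -m creep rows.txt
python3 - <<'E'
from cell import manip
import cv2
p,d=manip.camera("scene");cv2.imwrite("pics/s4.png",cv2.resize(p[130:270,230:430,::-1],(800,560),interpolation=cv2.INTER_CUBIC))
E
```

```text
clock: 18.65
eef_pos: [453.4, -133.8, 202.9]
eef_rot: [3.142, -0.0, 2.547]
wrist_force: [0.0, 0.3, -0.8]
finger_gap: 21.3
finger_force: 30.0
```

View pics/s4.png

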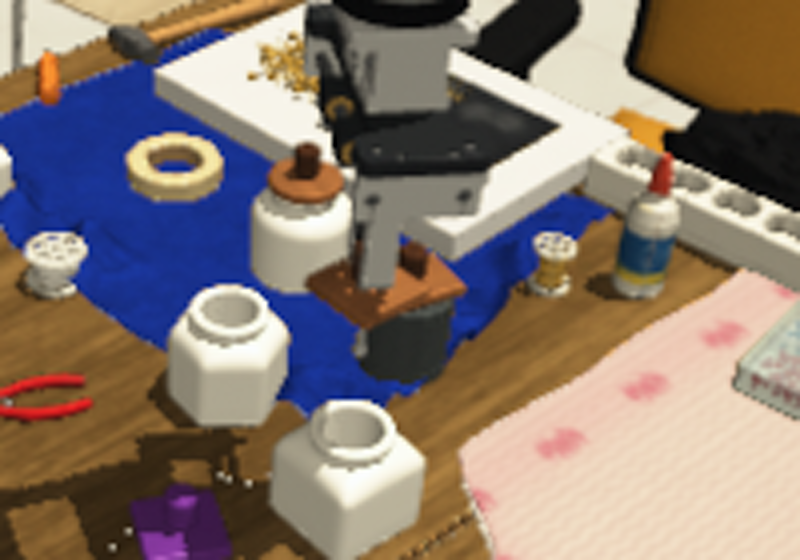

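The round lid is home at (305,178), and the square lid is above the square jar with its edges visually parallel to the jar's shoulders. Lowering it now.

```bash
echo '0,0,20,0,0,0
0,0,45,0,0,0
0,0,65,0,0,0
0,0,80,0,0,0
0,0,90,0,0,0' > rows.txt && python3 -m creep rows.txt|sed -n 2,4p;  echo '0,0,5,0,0,0
0,0,10,0,0,0
0,0,14,0,0,0
0,0,18,0,0,0
0,0,18,0,0,0' > rows.txt && python3 -m creep rows.txt; echo '0,0,0.5,0,0,0
0,0,1,0,0,0
0,0,1.5,0,0,0
0,0,2,0,0,0
0,0,2,0,0,0' > rows.txt && python3 -m creep rows.txt
```

```text
eef_pos: [453.0, -134.1, 111.9]
eef_rot: [-3.141, -0.001, 2.546]
wrist_force: [-0.1, -0.2, -0.6]
clock: 19.7
eef_pos: [453.1, -134.6, 94.7]
eef_rot: [-3.141, -0.0, 2.545]
wrist_force: [-0.3, 0.1, -1.3]
finger_gap: 21.5
finger_force: 30.0
clock: 20.2
eef_pos: [453.3, -134.7, 93.1]
eef_rot: [3.142, 0.0, 2.545]
wrist_force: [-1.0, 0.7, 1.5]
finger_gap: 21.9
finger_force: 30.0
```

```bash
echo '0,0,0.5,0,0,0
0,0,1,0,0,0
0,0,1,0,0,0
0,0,1,0,0,0' > rows.txt && python3 -m creep rows.txt
```

```text
clock: 20.6
eef_pos: [453.5, -134.7, 93.1]
eef_rot: [3.141, 0.001, 2.545]
wrist_force: [-5.7, 2.1, 16.1]
finger_gap: 21.7
finger_force: 30.0
```

```bash
echo '0,0,-1,0,0,0
0,0,-1,0,0,0' > rows.txt && python3 -m creep rows.txt|sed -n 4p; echo '0,0,0,0,0,0
0,0,0,0,0,0
0,0,0,0,0,0' > rows.txt && python3 -m creep rows.txt 45|tail -3;echo '0,0,-10,0,0,0
0,0,-40,0,0,0
0,0,-80,0,0,-0.14
0,0,-107,0,0,-0.28
0,0,-107,0,0,-0.42' > rows.txt && python3 -m creep rows.txt|sed -n 2p;echo '0,0,0,0,0,-0.14
0,0,0,0,0,-0.177
0,0,0,0,0,-0.177
0,0,0,0,0,-0.177' > rows.txt && python3 -m creep rows.txt|sed -n 2,3p
```

```text
wrist_force: [-2.1, -0.3, 4.7]
wrist_force: [-0.3, -0.2, 0.8]
finger_gap: 42.3
finger_force: 0.0
eef_pos: [454.5, -135.1, 204.4]
eef_pos: [453.2, -134.6, 200.4]
eef_rot: [-3.141, 0.0, 3.14]
```

```bash
echo '0,45,0,0,0,0
-1,95,0,0,0,0
-2,145,0,0,0,0
-3,195,0,0,0,0
-3,245,0,0,0,0' > rows.txt && python3 -m creep rows.txt|sed -n 2p;  echo '0,50,0,0,0,0
0,100,0,0,0,0
0,150,0,0,0,0
0,190,0,0,0,0
0,215,0,0,0,0' > rows.txt && python3 -m creep rows.txt|sed -n 2p; echo '0,20,0,0,0,0
0,25,0,0,0,0
0,25,0,0,0,0
0,25,0,0,0,0
0,25,0,0,0,0' > rows.txt && python3 -m creep rows.txt
```

```text
eef_pos: [455.8, 112.3, 200.3]
eef_pos: [455.5, 328.1, 199.9]
clock: 23.5
eef_pos: [456.3, 349.4, 200.2]
eef_rot: [3.142, 0.0, 3.141]
wrist_force: [0.1, -0.6, -0.1]
finger_gap: 45.1
finger_force: 0.0
```

```bash
echo '0,0,20,0,0,0
0,0,45,0,0,0
0,0,65,0,0,0
0,0,72,0,0,0
0,0,72,0,0,0' > rows.txt && python3 -m creep rows.txt|sed -n 2p; echo '0,0,10,0,0,0
0,0,20,0,0,0
0,0,30,0,0,0
0,0,35,0,0,0
0,0,35,0,0,0' > rows.txt && python3 -m creep rows.txt|sed -n 2,4p;echo '0,0,0,0,0,0
0,0,0,0,0,0
0,0,0,0,0,0
0,0,0,0,0,0
0,0,0,0,0,0' > rows.txt && python3 -m creep rows.txt 10 30
```

```text
eef_pos: [456.1, 349.8, 127.6]
eef_pos: [455.8, 350.2, 92.1]
eef_rot: [-3.141, -0.001, -3.141]
wrist_force: [-0.2, -0.2, 0.3]
clock: 25.0
eef_pos: [456.2, 350.5, 93.3]
eef_rot: [3.141, 0.0, -3.141]
wrist_force: [-0.1, 0.1, 2.1]
finger_gap: 21.5
finger_force: 30.0
```

```bash
echo '0,0,-8,0,0,0
0,0,-25,0,0,0
0,0,-55,0,0,0
0,0,-90,0,0,0
0,0,-110,0,0,0' > rows.txt && python3 -m creep rows.txt|sed -n 2p ;echo '0,0,0,0,0,0
-2,-30,0,0,0,0
-5,-75,0,0,0,0
-8,-120,0,0,0,0
-11,-165,0,0,0,0' > rows.txt && python3 -m creep rows.txt|sed -n 2p;echo '-2,-45,0,0,0,0
-4,-90,0,0,0,0
-6,-130,0,0,0,-0.04
-7,-160,0,0,0,-0.08
-7,-176,0,0,0,-0.112' > rows.txt && python3 -m creep rows.txt|sed -n 2p;echo '0,0,0,0,0,0
0,0,0,0,0,0
0,0,0,0,0,0
0,0,0,0,0,0' > rows.txt && python3 -m creep rows.txt
python3 - <<'E'
from cell import manip
import cv2
p,d=manip.camera("scene");cv2.imwrite("pics/s5.png",cv2.resize(p[130:270,200:400,::-1],(800,560),interpolation=cv2.INTER_CUBIC))
E
```

```text
eef_pos: [456.5, 350.6, 206.3]
eef_pos: [466.4, 183.7, 201.7]
eef_pos: [473.6, 7.2, 201.9]
clock: 26.9
eef_pos: [474.1, 10.2, 202.8]
eef_rot: [3.141, -0.0, -3.029]
wrist_force: [-0.5, 0.7, -0.4]
finger_gap: 21.1
finger_force: 30.0
```

View pics/s5.png

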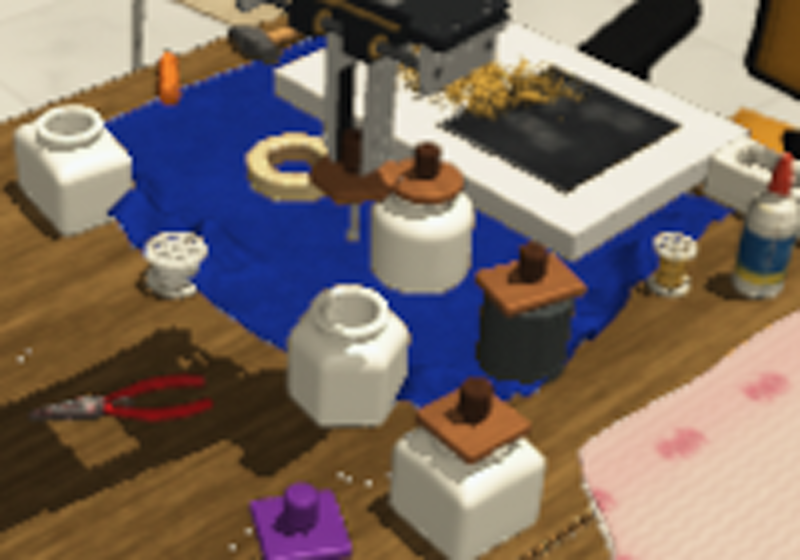

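The square lid is home and aligned at (473,420). The hex lid hangs level over the hex jar's mouth at (350,310). Lowering it now.

```bash
echo '0,0,20,0,0,0
0,0,45,0,0,0
0,0,65,0,0,0
0,0,80,0,0,0
0,0,90,0,0,0' > rows.txt && python3 -m creep rows.txt|sed -n 2,4p;  echo '0,0,5,0,0,0
0,0,10,0,0,0
0,0,14,0,0,0
0,0,17,0,0,0
0,0,17,0,0,0' > rows.txt && python3 -m creep rows.txt|sed -n 2,4p; echo '0,0,0.5,0,0,0
0,0,1,0,0,0
0,0,2,0,0,0
0,0,3,0,0,0
0,0,3,0,0,0' > rows.txt && python3 -m creep rows.txt
```

```text
eef_pos: [473.8, 9.8, 111.9]
eef_rot: [3.141, -0.001, -3.029]
wrist_force: [0.3, 0.5, -0.5]
eef_pos: [474.1, 9.4, 95.8]
eef_rot: [3.142, -0.0, -3.029]
wrist_force: [0.6, -0.5, -0.1]
clock: 28.45
eef_pos: [474.3, 9.3, 93.2]
eef_rot: [-3.142, 0.0, -3.029]
wrist_force: [-1.0, -0.5, 4.1]
finger_gap: 21.3
finger_force: 30.0
```

```bash
echo '0,0,0.5,0,0,0
0,0,0.5,0,0,0' > rows.txt && python3 -m creep rows.txt|sed -n 4p; echo '0,0,-0.5,0,0,0
0,0,-0.5,0,0,0
0,0,-0.5,0,0,0' > rows.txt && python3 -m creep rows.txt 45|tail -3;echo '0,0,-10,0,0,0
0,0,-40,0,0,0
0,0,-80,0,0,0
0,0,-107,0,0,0.06
0,0,-107,0,0,0.112' > rows.txt && python3 -m creep rows.txt|sed -n 2p;echo '-30,-13,0,0,0,0
-65,-28,0,0,0,0
-100,-43,0,0,0,0
-119,-52,0,0,0,0
-127,-55.3,0,0,0,0' > rows.txt && python3 -m creep rows.txt|sed -n 2p;echo '0,0,0,0,0,0
0,0,0,0,0,0
0,0,0,0,0,0
0,0,30,0,0,0
0,0,60,0,0,0' > rows.txt && python3 -m creep rows.txt|sed -n 2,4p
```

```text
wrist_force: [-2.8, 0.9, 10.7]
wrist_force: [-0.2, 0.1, -0.2]
finger_gap: 42.1
finger_force: 0.0
eef_pos: [475.5, 9.3, 204.4]
eef_pos: [602.2, -46.7, 199.9]
eef_pos: [601.1, -45.5, 140.4]
eef_rot: [-3.141, 0.002, -3.141]
wrist_force: [1.0, 0.5, -0.6]
```

```bash
echo '0,0,20,0,0,0
0,0,25,0,0,0
0,0,25,0,0,0
0,0,25,0,0,0' > rows.txt && python3 -m creep rows.txt
```

```text
clock: 30.85
eef_pos: [601.7, -45.9, 116.5]
eef_rot: [-3.141, 0.002, -3.141]
wrist_force: [0.5, -0.1, 0.1]
finger_gap: 45.0
finger_force: 0.0
```

```bash
echo '0,0,10,0,0,0
0,0,20,0,0,0
0,0,28,0,0,0
0,0,32,0,0,0
0,0,32,0,0,0' > rows.txt && python3 -m creep rows.txt|sed -n 2,4p; echo '0,0,0,0,0,0
0,0,0,0,0,0' > rows.txt && python3 -m creep rows.txt|sed -n 2,4p;echo '0,0,0,0,0,0
0,0,0,0,0,0
0,0,0,0,0,0
0,0,0,0,0,0
0,0,0,0,0,0' > rows.txt && python3 -m creep rows.txt 10 30;  echo '0,0,-8,0,0,0
0,0,-25,0,0,0
0,0,-55,0,0,0
0,0,-90,0,0,0
0,0,-120,0,0,0' > rows.txt && python3 -m creep rows.txt
```

```text
eef_pos: [600.8, -45.9, 82.1]
eef_rot: [3.141, -0.001, -3.141]
wrist_force: [-0.1, -0.4, -0.0]
eef_pos: [601.4, -46.0, 83.3]
eef_rot: [-3.142, 0.001, -3.141]
wrist_force: [-0.2, -1.0, -0.1]
clock: 32.05
eef_pos: [601.2, -45.9, 83.1]
eef_rot: [-3.142, 0.0, -3.141]
wrist_force: [0.3, 0.4, 0.9]
finger_gap: 21.4
finger_force: 30.0
clock: 32.55
eef_pos: [601.2, -45.9, 205.3]
eef_rot: [-3.141, 0.001, -3.141]
wrist_force: [-0.2, -0.4, -1.4]
finger_gap: 21.2
finger_force: 30.0
```

```bash
echo '8,22,0,0,0,0
23,64,0,0,0,0
38,106,0,0,0,0
53,148,0,0,0,0
68,190,0,0,0,0' > rows.txt && python3 -m creep rows.txt|sed -n 2p; echo '15,42,0,0,0,0
30,84,0,0,0,0
45,126,0,0,0,0
60,166,0,0,0,0
71,195,0,0,0,0' > rows.txt && python3 -m creep rows.txt|sed -n 2p; echo '5.6,11.7,0,0,0,0.14
5.6,11.7,0,0,0,0.28
5.6,11.7,0,0,0,0.42
5.6,11.7,0,0,0,0.56
5.6,11.7,0,0,0,0.7' > rows.txt && python3 -m creep rows.txt|sed -n 2,3p;echo '0,0,0,0,0,0.14
0,0,0,0,0,0.28
0,0,0,0,0,0.42
0,0,0,0,0,0.56
0,0,0,0,0,0.7' > rows.txt && python3 -m creep rows.txt|sed -n 2,3p;echo '0,0,0,0,0,0.031
0,0,0,0,0,0.031
0,0,0,0,0,0.031' > rows.txt && python3 -m creep rows.txt
python3 - <<'E'
from cell import manip
import cv2
p,d=manip.camera("scene");cv2.imwrite("pics/s6.png",cv2.resize(p[110:250,140:340,::-1],(800,560),interpolation=cv2.INTER_CUBIC))
E
```

```text
eef_pos: [532.3, 145.5, 203.6]
eef_pos: [460.9, 341.2, 203.6]
eef_pos: [456.4, 350.8, 203.5]
eef_rot: [3.141, 0.0, 2.436]
eef_pos: [456.5, 350.7, 203.5]
eef_rot: [3.141, -0.0, 1.736]
clock: 34.85
eef_pos: [456.5, 350.7, 203.3]
eef_rot: [3.141, -0.0, 1.712]
wrist_force: [0.3, 0.8, -0.6]
finger_gap: 21.6
finger_force: 30.0
```

View pics/s6.png

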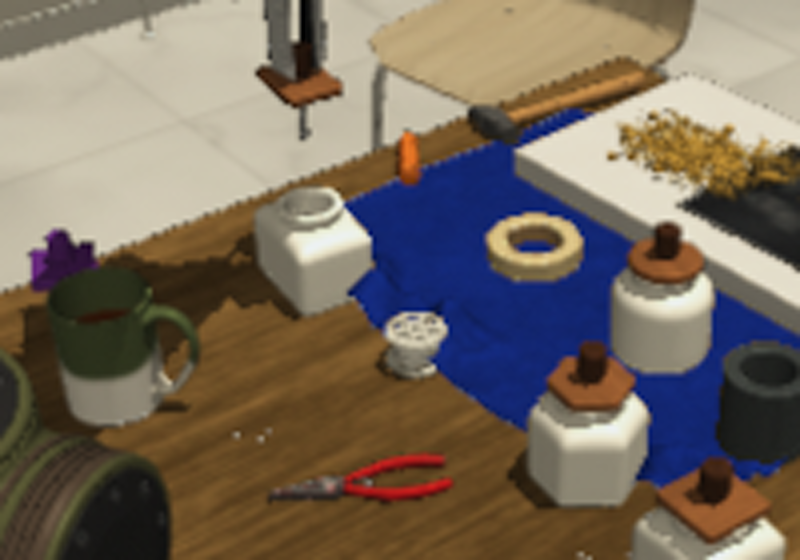

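The hex lid is home and aligned at (590,375). The oblong lid hangs above the oblong jar's mouth at (310,207), its long side along the jar's. Lowering it now.

```bash
echo '0,0,20,0,0,0
0,0,45,0,0,0
0,0,65,0,0,0
0,0,80,0,0,0
0,0,90,0,0,0' > rows.txt && python3 -m creep rows.txt|sed -n 2,4p;  echo '0,0,5,0,0,0
0,0,10,0,0,0
0,0,14,0,0,0
0,0,18,0,0,0
0,0,18,0,0,0' > rows.txt && python3 -m creep rows.txt|sed -n 2,4p; echo '0,0,0.5,0,0,0
0,0,1,0,0,0
0,0,1.5,0,0,0
0,0,2,0,0,0
0,0,2,0,0,0' > rows.txt && python3 -m creep rows.txt
```

```text
eef_pos: [456.2, 350.5, 111.9]
eef_rot: [-3.14, 0.001, 1.712]
wrist_force: [-0.5, -0.8, -1.2]
eef_pos: [456.4, 350.7, 94.7]
eef_rot: [-3.141, 0.0, 1.711]
wrist_force: [0.9, 0.5, -0.2]
clock: 36.4
eef_pos: [456.5, 350.8, 93.0]
eef_rot: [3.141, -0.0, 1.711]
wrist_force: [0.2, 0.0, -1.0]
finger_gap: 21.3
finger_force: 30.0
```

```bash
echo '0,0,0.5,0,0,0
0,0,1,0,0,0
0,0,1.5,0,0,0
0,0,1.5,0,0,0' > rows.txt && python3 -m creep rows.txt
```

```text
clock: 36.8
eef_pos: [456.7, 350.9, 93.0]
eef_rot: [3.141, -0.0, 1.711]
wrist_force: [-6.7, -4.9, 16.3]
finger_gap: 21.7
finger_force: 30.0
```

```bash
echo '0,0,-1.2,0,0,0
0,0,-1.2,0,0,0' > rows.txt && python3 -m creep rows.txt|sed -n 4p; echo '0,0,0,0,0,0
0,0,0,0,0,0
0,0,0,0,0,0' > rows.txt && python3 -m creep rows.txt 45|tail -3;echo '0,0,-10,0,0,0
0,0,-40,0,0,0
0,0,-80,0,0,0
0,0,-110,0,0,0
0,0,-110,0,0,0' > rows.txt && python3 -m creep rows.txt|sed -n 2p;echo '30,-30,0,0,0,0
60,-60,0,0,0,0
90,-90,0,0,0,0
120,-120,0,0,0,0
150,-150,0,0,0,0' > rows.txt && python3 -m creep rows.txt|sed -n 2p;echo '20,-30,0,0,0,0
40,-60,0,0,0,0
50,-90,0,0,0,0
50,-90,0,0,0,0
50,-90,0,0,0,0' > rows.txt && python3 -m creep rows.txt
cat > chk.py <<'E'
from grad import *
import sys
t=sys.argv[1]
p,d=manip.camera("top");np.savez(f"pics/top{t}.npz",p=p,d=d);G=gradimg(p)
cv2.imwrite(f"pics/top{t}.png",cv2.resize(p[90:260,110:400,::-1],(800,469),interpolation=cv2.INTER_CUBIC))
for k,x,y,a in(("oblong",457,351,-7),("hex",474,9,-6),("square",453,-134.5,-2)):
    b=run(G,"top",*LID[k],x,y,a,89);print("lid",k,np.round(b.x,1),round(b.fun,1))
    b=run(G,"top",*JAR[k],x,y,a,63);print("jar",k,np.round(b.x,1),round(b.fun,1))
rv,tt,K=cam["top"];R=cv2.Rodrigues(rv)[0];C=-R.T@tt.ravel();v,u=np.mgrid[0:384,0:512]
P=np.stack([(u-K[0,2])/K[0,0]*d,(v-K[1,2])/K[1,1]*d,d],-1)@R+C
for x,y in((457,351),(474,9),(453,-134.5),(623,88)):
    r=np.hypot(P[...,0]-x,P[...,1]-y);m=(r<30)&(P[...,2]>80)&(P[...,2]<98);q=P[m];A=np.c_[q[:,:2]-[x,y],np.ones(len(q))];print(np.round(np.linalg.lstsq(A,q[:,2],rcond=None)[0]*[57,57,1],1),m.sum())
E
python3 chk.py 1
```

```text
wrist_force: [-0.9, -1.9, 5.3]
wrist_force: [0.0, 0.6, 0.1]
finger_gap: 41.9
finger_force: 0.0
eef_pos: [457.8, 351.6, 207.9]
eef_pos: [285.4, 479.0, 202.4]
clock: 38.8
eef_pos: [190.8, 515.2, 202.5]
eef_rot: [-3.142, 0.0, 1.712]
wrist_force: [0.1, -0.7, -0.3]
finger_gap: 45.0
finger_force: 0.0
lid oblong [456.1 349.4  -6.9] -50.6
jar oblong [456.8 350.4  -7. ] -57.6
lid hex [478.2   6.3  -7.1] -42.4
jar hex [473.9   9.2  -7.6] -55.1
lid square [ 451.9 -136.3   -0.7] -35.6
jar square [ 452.9 -134.2   -1.7] -45.6
[ 1.8 -0.3 90.1] 350
[ 0.   0.4 89.9] 373
[ 0.  -0.7 89.9] 368
[ 0.4  0.3 92.1] 368
```

View pics/top1.png

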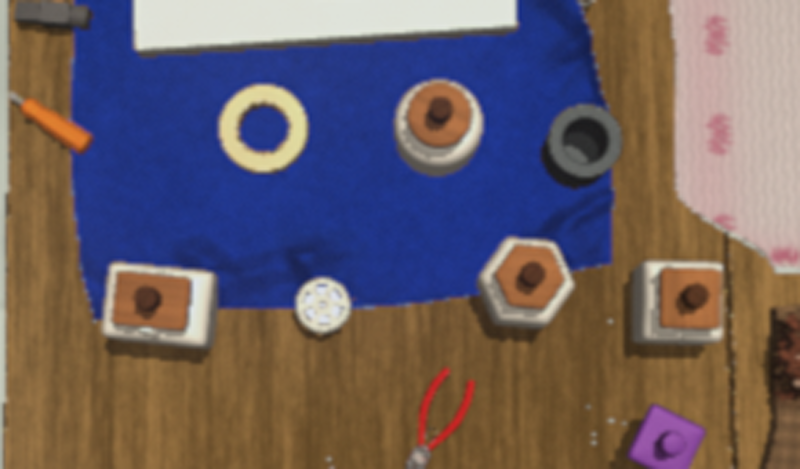

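All four lids are on their own jars: oblong (150,300), hex (530,275), square (690,297) and round (438,112). They are level, at the right height and within about 1° of the jars' sides. The pot at (583,142) is empty. I'm handing it in.

```bash
python3 -c "
from cell import manip
print(manip.sign_off())"
```

```text
the job is handed in; nothing more can be done
None
```

All four lids are back on their matching jars, fully home and lined up to within about 1° in the final top-camera check, and the job was handed in at about 39 s of robot time.

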